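# Put three soldering-bench things back on their own bases

### The arm

A 6-joint arm with a two-finger parallel gripper is mounted at the origin on the work surface; the furniture and walls round the work are solid. World frame = base frame: x ahead of the robot, y to its left, z up, the work surface at z = 0. Lengths are in m, angles in rad, forces in N, time in s.
With the tool pointing down it reaches from about 0.325 to 0.775 m from the base axis. Payload 5.5 kg.
Tool frame: the origin (TCP) lies between the finger pads; the fingertips stand 11 mm ahead of it and the grasp point (between the pads) lies 8 mm behind it (tip_extent is the distance from the TCP to the fingertips, in m); z points along the fingers, x is the direction in which the jaws open and shut, and the axes are right-handed (so a half turn about z gives the same grasp; the last joint's range is limited). The gripper opens to 88 mm and grips with 3 to 60 N. Pads are 20 mm wide; open, the fingers measure 115 mm over their backs; the gripper's body (75 mm by 178 mm) begins 61 mm behind the grasp point.
Start: joints at [-1.279, 0.091, 1.231, -0, 1.82, -0.057], TCP at [0.205, -0.564, 0.234] pointing down, gripper open.
Joint ranges: [-2.87, 2.87], [-0.86, 2.18], [0.17, 2.46], [-1.51, 4.65], [0.06, 2.69], [-2.65, 2.65]. Speed limits (rad/s): [2.57, 2.57, 3.01, 3.14, 3.14, 3.14].

### API

Orientations are given as [roll, pitch, yaw] about the fixed x, y, z axes, in that order (R = Rz(yaw) Ry(pitch) Rx(roll)).
In Python, from workcell import * gives the robot as it stands. The module is installed in compiled form; this text tells all that it offers.
- The arm moves only by the tool play_rows, never from a script. Its argument "commands" is a list of rows, each an object with "hand": the closure, from 0 (fully open) to 1 (shut); "translation": the shift along the tool's x, y, z in units of 40 mm (1.0 is 40 mm), a list of three; "angular": the turn, a rotation vector about the tool's x, y, z in rad, a list of three. In form: [{"hand": hand, "translation": [x, y, z], "angular": [rx, ry, rz]}, ...]. A call has 1 to 20 rows; each row is the pose to reach, as a shift and turn from the pose commanded when the call began, along the tool's axes at that moment; what a row does not reach only later rows make up. A row lasts 1/10 s, in which the tool goes at most 50 mm and 8.59 degrees, less where a joint would pass 70% of its speed; a pose out of reach is approached as far as the arm can. A call with a gripper value outside its range is refused whole. The fingers move at their own pace and stop on an object; "force" is the grip in N (left out, the last holds). Time passes only in rows, so rows that repeat a pose let the fingers close. It gives the time, the measured TCP pose, the force and the opening at its end, in the units of the state.
- read_state(): the state, without advancing time (a new reading comes with each control period).
- grab_frame(name): name is "scene" or "top" or "wrist"; returns the picture (400x640x3 uint8, blue, green, red); there is no depth.
- camera_info(name): a dict with "mtx" (3x3 intrinsics, pixels), "T" (4x4, takes a point from camera to world coordinates). Camera axes: x right, y down, z forward; pixel columns grow to the right and rows downward; lengths in m; the calibration is good to about 2 mm. A picture is of the moment at which its call begins: read the wrist's pose just before it. camera_info takes no time and is no camera call; for the wrist camera it gives the pose at the moment of the call.
- hand_in(): hands the job in, once; it reports no verdict.
The state is a dict: "clock": time; "qpos": joint angles; "joint_vel": joint speeds; "joint_torque": joint torques, N m; "tool_pos": TCP position; "tool_rot": TCP orientation; "force": force on the tool from outside, world axes, zero at the start; "wrist_torque": the same for the moment, N m; "gripper_width": finger opening in m.
Only numpy, scipy, OpenCV 4.12 (cv2) and the standard library are available. Lean on these libraries where they do the work, as an engineer would, in place of code of your own. Each camera call takes 0.05 s, during which the arm holds its last target. There are 200 camera calls.

### The job

The charcoal lump, the glass jar and the steel doming cube on the soldering bench each stand on the wrong base. Change them round: the charcoal belongs on the square firebrick tile, the jar on the round cork mat and the cube on the rectangular wooden block, each standing upright in the middle of its base, the cube with its large dimple up. The six-sided steel plate is empty: use it to park a thing meanwhile, and leave it empty again.

Things in the scene. Friction and masses are not known exactly. Their poses are not given: they have to be found in the camera images.
- charcoal_c (a point): Black irregular charcoal lump, about 51 mm along its own x, 59 mm along its own y, 35 mm high, roughly box-shaped, about 60 g. The point is its centre, half-way up (17.5 mm above its underside); z up.
- jar_c (a point): Small closed green glass jar with a black ribbed cap, upright: body 50 mm in diameter up to a height of 38 mm, then a shoulder, cap 40 mm in diameter from 45 to 58 mm; 58 mm high in all, about 120 g. The point is its centre, half-way up (29 mm above its underside); z up.
- cube_c (a point): Bright steel doming cube, 44 mm each way, with round dimples marked on its faces (the largest, 30 mm across, on top), about 450 g. The point is its centre, 22 mm above its underside; x and y are square to its side faces, z up.
- brick_tile_top (a point): Square pale buff firebrick tile, 86 x 86 x 12 mm, the charcoal's base. The point is the centre of its flat top, z up; it is fixed to the bench and its top is 12 mm above the bench.
- cork_mat_top (a point): Round brown cork mat, 90 mm in diameter, 12 mm thick, the jar's base. The point is the centre of its flat top, z up; it is fixed to the bench and its top is 12 mm above the bench.
- wood_block_top (a point): Rectangular wooden block, 96 mm (own x) by 74 mm (own y), 12 mm thick, with a dark nail head in each corner, the cube's base. The point is the centre of its flat top, z up; it is fixed to the bench and its top is 12 mm above the bench.
- steel_hex_top (a point): Six-sided dark steel plate, 80 mm across flats, 12 mm thick, with a small bright rivet near each corner, empty at the start: the free place. The point is the centre of its flat top, z up; it is fixed to the bench and its top is 12 mm above the bench. The four bases lie about 11 cm apart, and a gas torch in its stand (up to 0.4 m high) stands left of them at y from -0.06 to 0.1 m.
Mind the look-alikes: they are no part of the job. Leave any red or yellow look-alike of the part that bears cube_c alone.

How it is judged:
By the outcome, as a careful person would: the job done as asked, in the order asked, and still so for the second after the job is handed in, with the robot touching nothing.
It also fails if it takes over 83 s, if anything falls off the work surface, if the arm or the gripper's body presses on something with over 40 N, if the wrist force passes 120 N, or if a joint passes its speed limit or range.

## Working session

There is one attempt and no reset: what is moved stays moved. The work goes in short steps, Python scripts to look and compute and a tool call to move; the robot and the scene stay as the last step left them, time stands still between calls to the robot, and variables do not carry over. Pictures are saved under pics/ and viewed, about 12 in all and at most 16, crops included, and the job is handed in when it is done.

Besides the shell and the picture viewer there is one more tool, called after "Call:" in YAML: its name, and indented under it one key for each argument. play_rows: Moves the arm, as the interface text tells. Its arguments: {"type":"object","properties":{"commands":{"type":"array","items":{"type":"object","properties":{"hand":{"type":"number"},"translation":{"type":"array","items":{"type":"number"}},"angular":{"type":"array","items":{"type":"number"}}}}},"force":{"type":"number"}},"required":["commands"]}

```bash
mkdir -p pics; python3 - <<'E'
from workcell import *
import cv2
s=read_state();print({k:s[k] for k in("clock","tool_pos","tool_rot","gripper_width")})
for n in("scene","top"):
    cv2.imwrite(f"pics/{n}0.png",grab_frame(n));c=camera_info(n);print(n,c["mtx"],c["T"])
E
```

```text
{'clock': 0.0, 'tool_pos': array([ 0.20500265, -0.56360824,  0.23252732]), 'tool_rot': array([-3.14149741e+00,  1.90292846e-03, -1.22191981e+00]), 'gripper_width': 0.08781949960109761}
scene [[449.19881151   0.         318.49920329]
 [  0.         449.19881151 201.25262351]
 [  0.           0.           1.        ]] [[ 0.91937041  0.29196344 -0.26365772  0.54302011]
 [ 0.39316252 -0.65898887  0.64121518 -0.66724771]
 [ 0.01346389 -0.6931746  -0.72064395  0.72822812]
 [ 0.          0.          0.          1.        ]]
top [[516.98482267   0.         318.03161943]
 [  0.         516.98482267 202.56006908]
 [  0.           0.           1.        ]] [[-0.02634373 -0.99617116  0.08336077  0.20151129]
 [-0.99950986  0.02483734 -0.01905662 -0.1056306 ]
 [ 0.01691319 -0.08382193 -0.99633721  1.26122623]
 [ 0.          0.          0.          1.        ]]
```

View pics/scene0.png

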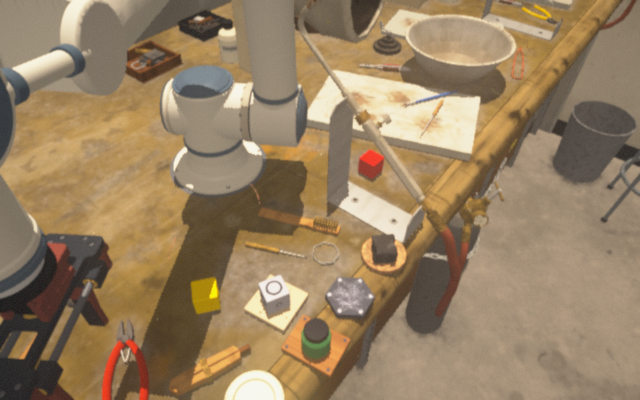

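View pics/top0.png

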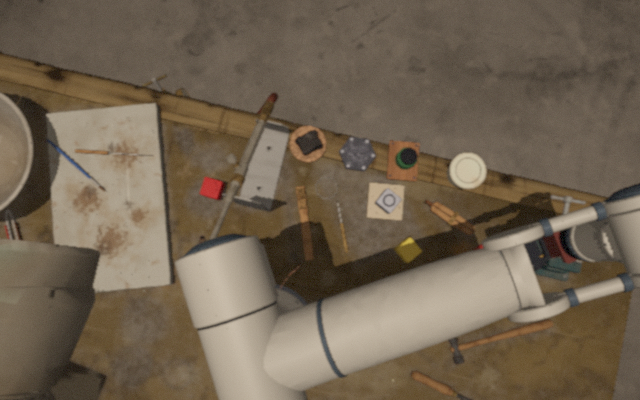

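```bash
python3 - <<'E'
import cv2
t=cv2.imread("pics/top0.png")[80:280,190:430];cv2.imwrite("pics/t1.png",cv2.convertScaleAbs(cv2.resize(t,None,fx=3.3,fy=3,interpolation=2) if 0 else cv2.resize(t[:190],None,fx=3.2,fy=3.2,interpolation=2)[:600],alpha=1.5))
t=cv2.imread("pics/scene0.png")[180:380,230:430];cv2.imwrite("pics/s1.png",cv2.resize(t,None,fx=3,fy=3,interpolation=2))
E
```

```text
(no output)
```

View pics/t1.png

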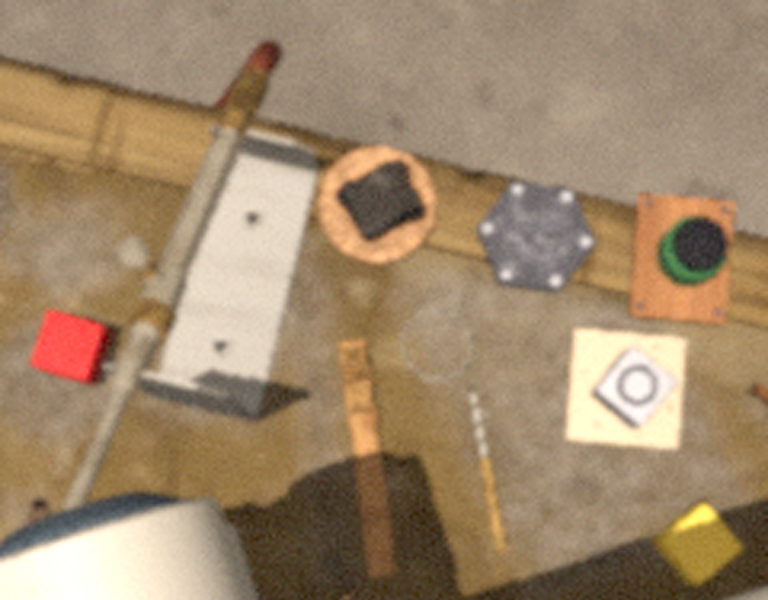

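View pics/s1.png

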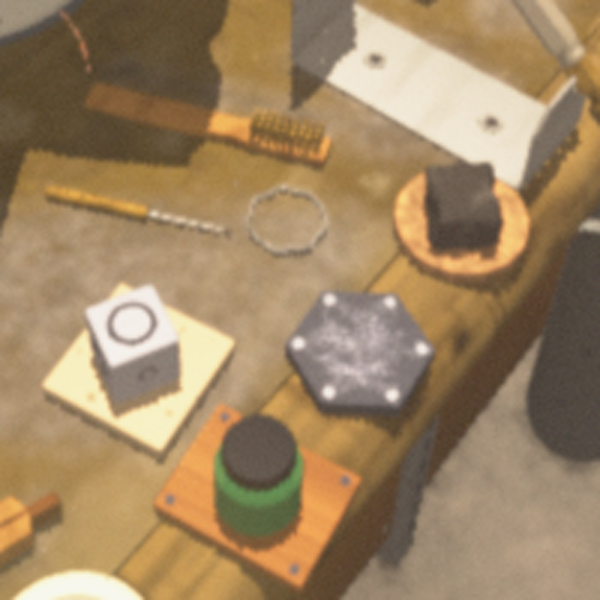

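```bash
cat > h.py <<'E'
from workcell import *
import numpy as np,cv2
from scipy.spatial.transform import Rotation as Ro
def ray(c,px,z):
    T=c["T"];d=T[:3,:3]@np.linalg.solve(c["mtx"],[px[0],px[1],1]);o=T[:3,3]
    return (o+d*(z-o[2])/d[2])[:2]
def proj(c,p):
    T=c["T"];q=c["mtx"]@(T[:3,:3].T@(np.array(p)-T[:3,3]));return q[:2]/q[2]
def rows(p,yaw,s=None):
    "shift (40mm units, tool axes) and rotvec from present pose to tcp p, pointing down with yaw"
    s=s or read_state();R=Ro.from_euler('xyz',s["tool_rot"])
    print(p,yaw,"->",np.round(R.inv().apply(np.array(p)-s["tool_pos"])/.04,3),np.round((R.inv()*Ro.from_euler('xyz',[np.pi,0,yaw])).as_rotvec(),3))
E
python3 - <<'E'
from h import *
c=camera_info("top")
f=lambda u,v,z:ray(c,(190+u/3.2,80+v/3.2),z).round(4)
for n,u,v,z in [("cork",377,204,.012),("hex",536,237,.012),("wood",682,258,.012),("tile",627,388,.012),("jarcap",699,243,.07),("char",381,200,.047),("cubetop",637,384,.056),
 ("cl",594,387,.056),("ct",633,348,.056),("cr",676,381,.056),
 ("t1",574,328,.012),("t2",688,336,.012),("t3",681,450,.012),("t4",566,439,.012),("stand",310,160,.0),("hand",100,400,.2),("yel",700,560,.04)]:
  print(n,f(u,v,z))
rows([0.52,-0.24,0.30],-1.5)
c=camera_info("wrist");s=read_state();R=Ro.from_euler('xyz',s["tool_rot"]).as_matrix()
print(c["mtx"],R.T@c["T"][:3,:3],R.T@(c["T"][:3,3]-s["tool_pos"]))
E
```

```text
cork [ 0.4511 -0.1083]
hex [ 0.4227 -0.2293]
wood [ 0.4039 -0.3406]
tile [ 0.3051 -0.2947]
jarcap [ 0.4052 -0.3426]
char [ 0.447  -0.1113]
cubetop [ 0.3042 -0.2955]
cl [ 0.3028 -0.2638]
ct [ 0.3308 -0.2935]
cr [ 0.3057 -0.3242]
t1 [ 0.352  -0.2559]
t2 [ 0.3437 -0.3428]
t3 [ 0.257  -0.3339]
t4 [ 0.2675 -0.2469]
stand [ 0.4891 -0.0574]
hand [0.2902 0.0729]
yel [ 0.1743 -0.3396]
[0.52, -0.24, 0.3] -1.5 -> [ -4.915 -10.167  -1.675] [0.    0.002 0.278]
[[313.56008879   0.         318.62750377]
 [  0.         313.56008879 192.44153786]
 [  0.           0.           1.        ]] [[ 9.99999747e-01  6.81514722e-04 -2.03098202e-04]
 [-5.92165767e-04  9.56163438e-01  2.92832936e-01]
 [ 3.93765032e-04 -2.92832742e-01  9.56163600e-01]] [ 0.00035954 -0.0813955  -0.15134086]
```

Call:
play_rows:
  commands:
    - {"hand": 0,"translation": [-3.4,-3.3,-1.7],"angular": [0,0,0]}
    - {"hand": 0,"translation": [-3.4,-3.3,-1.7],"angular": [0,0,0]}
    - {"hand": 0,"translation": [-3.4,-3.3,-1.7],"angular": [0,0,0]}
    - {"hand": 0,"translation": [-6.74,-6.6,-1.7],"angular": [0,0,0]}
    - {"hand": 0,"translation": [-6.74,-6.6,-1.7],"angular": [0,0,0]}
    - {"hand": 0,"translation": [-6.74,-6.6,-1.7],"angular": [0,0,0]}
    - {"hand": 0,"translation": [-6.74,-6.6,-1.7],"angular": [0,0,0]}
    - {"hand": 0,"translation": [-6.74,-6.6,-1.7],"angular": [0,0,0]}
    - {"hand": 0,"translation": [-6.74,-6.6,-1.7],"angular": [0,0,0]}
    - {"hand": 0,"translation": [-6.74,-6.6,-1.7],"angular": [0,0,0]}
  force: 25

```text
clock: 1.1
tool_pos: [0.3612, -0.2199, 0.3015]
tool_rot: [3.141, -0.0, -1.22]
force: [0.2, 0.4, -0.5]
gripper_width: 0.0879
```

```bash
python3 - <<'E'
from h import *
import pickle
s=read_state();print(s["clock"],s["tool_pos"],s["tool_rot"],s["joint_vel"].round(3))
c=camera_info("wrist");pickle.dump(c,open("w1.pkl","wb"))
im=grab_frame("wrist");cv2.imwrite("pics/w1.png",cv2.resize(im,(800,500),interpolation=2)); cv2.imwrite("pics/w1raw.png",im)
t=grab_frame("top");cv2.imwrite("pics/top1.png",t)
E
```

```text
1.1 [ 0.36115563 -0.21992927  0.30148489] [ 3.14118514e+00 -2.71765949e-04 -1.21986625e+00] [-0.044  0.015 -0.001 -0.003 -0.001 -0.004]
```

View pics/w1.png

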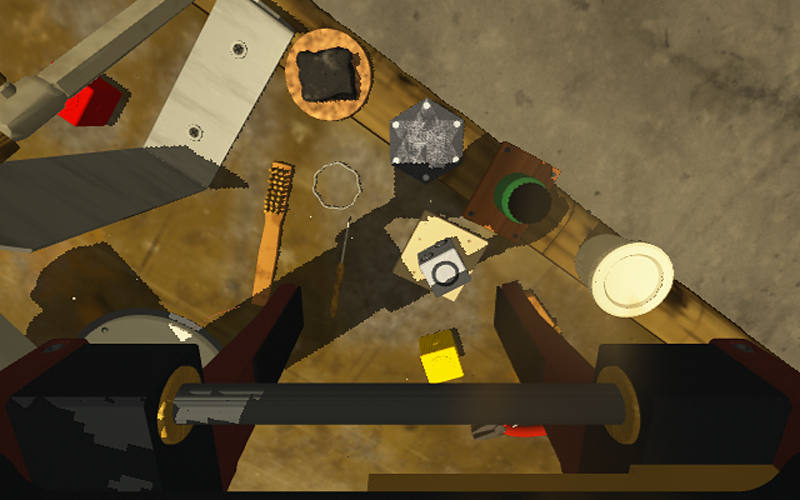

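```bash
python3 - <<'E'
import cv2
t=cv2.imread("pics/w1raw.png")[15:250,215:455];cv2.imwrite("pics/w1c.png",cv2.resize(t,None,fx=2.5,fy=2.5,interpolation=2))
E
```

```text
(no output)
```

View pics/w1c.png

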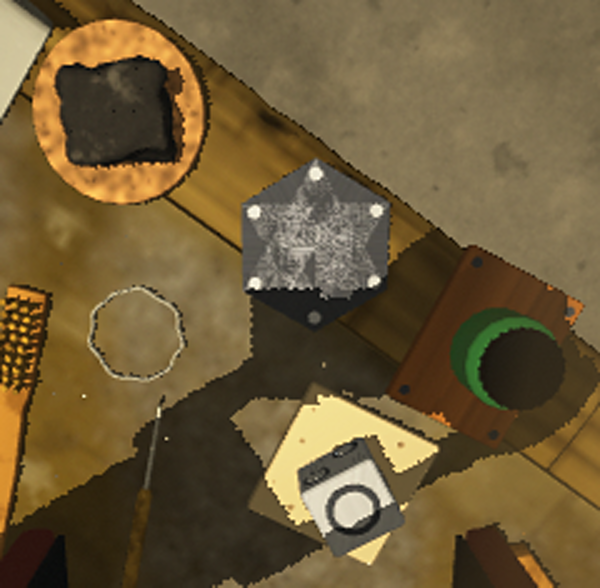

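```bash
cat > p.py <<'E'
from h import *
import pickle
c=pickle.load(open("w1.pkl","rb"))
f=lambda u,v,z:ray(c,(215+u/2.5,15+v/2.5),z).round(4)
for n,u,v,z in [("cork",120,110,.012),("hex",314.7,246.5,.012),("wood",486,350,.012),("n1",477,263,.012),("n2",570,311,.012),("n3",493,435,.012),("n4",405,390,.012),
("t1",318,395,.012),("t2",438,447,.012),("t3",372,563,.012),
("cube",352,509,.056),("c1",301,492,.056),("c2",383,456,.056),("c3",404,517,.056),("c4",333,557,.056),
("jar",522,368,.07),("ch1",57,67,.047),("ch2",165,58,.047),("ch3",172,155,.047),("ch4",70,163,.047),("char",117,110,.047)]: print(n,f(u,v,z))
E
python3 p.py
```

```text
cork [ 0.4563 -0.1083]
hex [ 0.427  -0.2285]
wood [ 0.4073 -0.3405]
n1 [ 0.4495 -0.3154]
n2 [ 0.4435 -0.3753]
n3 [ 0.363  -0.3657]
n4 [ 0.3701 -0.3066]
t1 [ 0.3501 -0.2606]
t2 [ 0.3451 -0.3384]
t3 [ 0.2625 -0.3307]
cube [ 0.306  -0.2943]
c1 [ 0.3056 -0.2648]
c2 [ 0.3397 -0.2984]
c3 [ 0.3114 -0.3227]
c4 [ 0.2759 -0.2952]
jar [ 0.4093 -0.3416]
ch1 [ 0.4626 -0.0815]
ch2 [ 0.4838 -0.1282]
ch3 [ 0.4442 -0.1447]
ch4 [ 0.4236 -0.0992]
char [ 0.4544 -0.1136]
```

```bash
python3 -c "
from h import *
rows([.452,-.1125,.12],.426)"
```

```text
[0.452, -0.1125, 0.12] 0.426 -> [-1.771 -3.076  4.527] [ 0.000e+00  1.000e-03 -1.649e+00]
```

Call:
play_rows:
  commands:
    - {"hand": 0,"translation": [-0.6,-1.0,0.8],"angular": [0,0,-0.3]}
    - {"hand": 0,"translation": [-1.2,-2.0,1.6],"angular": [0,0,-0.6]}
    - {"hand": 0,"translation": [-1.77,-3.08,2.2],"angular": [0,0,-1.2]}
    - {"hand": 0,"translation": [-1.77,-3.08,2.2],"angular": [0,0,-1.2]}
    - {"hand": 0,"translation": [-1.77,-3.08,2.2],"angular": [0,0,-1.2]}
    - {"hand": 0,"translation": [-1.77,-3.08,2.2],"angular": [0,0,-1.65]}
    - {"hand": 0,"translation": [-1.77,-3.08,2.2],"angular": [0,0,-1.65]}
    - {"hand": 0,"translation": [-1.77,-3.08,2.2],"angular": [0,0,-1.65]}
    - {"hand": 0,"translation": [-1.77,-3.08,2.2],"angular": [0,0,-1.65]}
    - {"hand": 0,"translation": [-1.77,-3.08,2.2],"angular": [0,0,-1.65]}
    - {"hand": 0,"translation": [-1.77,-3.08,3.4],"angular": [0,0,-1.65]}
    - {"hand": 0,"translation": [-1.77,-3.08,4.53],"angular": [0,0,-1.65]}
    - {"hand": 0,"translation": [-1.77,-3.08,4.53],"angular": [0,0,-1.65]}
    - {"hand": 0,"translation": [-1.77,-3.08,4.53],"angular": [0,0,-1.65]}
  force: 25

```text
clock: 2.6
tool_pos: [0.452, -0.1126, 0.1204]
tool_rot: [-3.14, 0.002, 0.426]
force: [1.0, -0.5, 0.5]
gripper_width: 0.0882
```

```bash
python3 - <<'E'
from h import *
import pickle
s=read_state();print(s["clock"],s["tool_pos"],s["tool_rot"],s["force"])
c=camera_info("wrist");pickle.dump(c,open("w2.pkl","wb"))
im=grab_frame("wrist");cv2.imwrite("pics/w2.png",im)
rows([.452,-.1125,.027],.426)
E
```

```text
2.6 [ 0.45199829 -0.11264235  0.12042538] [-3.14025575e+00  1.66913503e-03  4.25536384e-01] [ 0.9944005  -0.47395242  0.49722946]
[0.452, -0.1125, 0.027] 0.426 -> [-0.028 -0.022  2.389] [ 0.001 -0.001  0.   ]
```

View pics/w2.png

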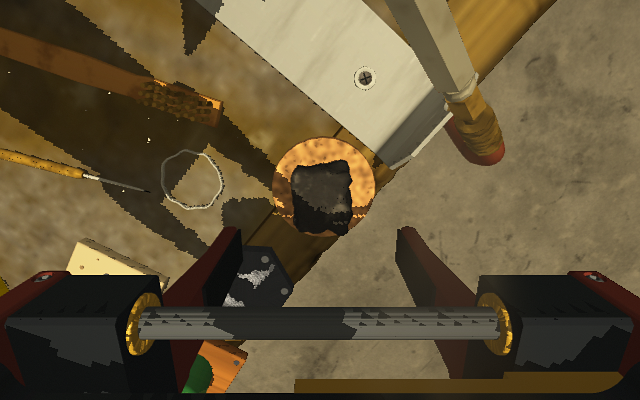

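```bash
python3 - <<'E'
from h import *
import pickle
c=pickle.load(open("w2.pkl","rb"))
print(ray(c,(324,186.5),.012), [ray(c,p,.04).round(4) for p in((291,168),(349,160),(353,210),(293,208))], [ray(c,p,.012).round(4) for p in((292,222),(349,236))])
print(proj(c,[.452,-.1125,.03]))
for p in((460,120),(480,165),(445,115),(385,165)): print(p,[ray(c,p,z).round(3) for z in(0,.05,.1)])
E
```

```text
[ 0.45416244 -0.10477407] [array([ 0.4217, -0.0948]), array([ 0.4589, -0.0712]), array([ 0.4793, -0.1057]), array([ 0.4356, -0.1237])] [array([ 0.4419, -0.1465]), array([ 0.4942, -0.1377])]
[317.92914921 199.82235463]
(460, 120) [array([ 0.536, -0.007]), array([ 0.515, -0.013]), array([ 0.493, -0.019])]
(480, 165) [array([ 0.573, -0.033]), array([ 0.545, -0.034]), array([ 0.517, -0.035])]
(445, 115) [array([ 0.522, -0.009]), array([ 0.504, -0.014]), array([ 0.485, -0.02 ])]
(385, 165) [array([ 0.497, -0.068]), array([ 0.482, -0.062]), array([ 0.468, -0.057])]
```

```bash
python3 - <<'E'
from h import *
import pickle
c=pickle.load(open("w2.pkl","rb"));t=camera_info("top")
def tri(a,b):
    P=lambda c:c["mtx"]@np.linalg.inv(c["T"])[:3]
    X=cv2.triangulatePoints(P(c),P(t),np.array(a,float),np.array(b,float));return (X[:3]/X[3]).ravel().round(3)
f=lambda u,v:(190+u/3.2,80+v/3.2)
print(tri((482,160),f(266,46)),tri((462,95),f(237,115)))
for y in(.426,.1,.7):
  R=Ro.from_euler('z',y).as_matrix()
  print(y,[(np.array([.452,-.1125])+(R[:2,:2]@[sx*.089,.0375])).round(3) for sx in(-1,1)])
E
```

```text
[ 0.589 -0.024 -0.031] [ 0.51  -0.004  0.055]
0.426 [array([ 0.355, -0.115]), array([ 0.518, -0.042])]
0.1 [array([ 0.36 , -0.084]), array([ 0.537, -0.066])]
0.7 [array([ 0.36 , -0.141]), array([ 0.496, -0.026])]
```

```bash
python3 - <<'E'
from h import *
import pickle
c=pickle.load(open("w2.pkl","rb"))
print(ray(c,(321,188),.047),ray(c,(321,236),.012),ray(c,(321,163),.047))
import cv2
cv2.imwrite("pics/w2c.png",cv2.resize(cv2.imread("pics/w2.png")[125:245,260:390],None,fx=4,fy=4,interpolation=2))
E
```

```text
[ 0.44799438 -0.0979489 ] [ 0.47114123 -0.14817338] [ 0.4401165  -0.08069849]
```

View pics/w2c.png

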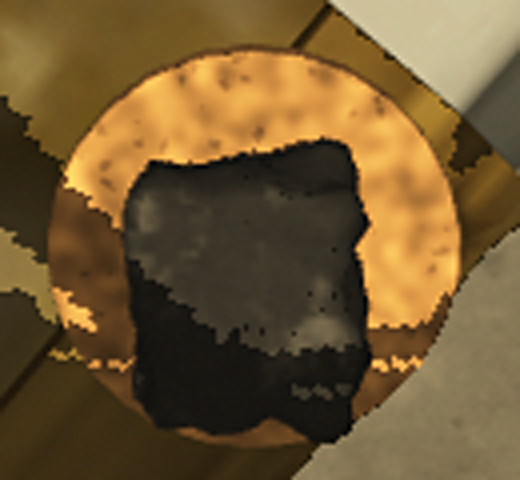

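```bash
python3 - <<'E'
from h import *
import pickle
c=pickle.load(open("w2.pkl","rb"))
a,b=ray(c,(321.5,232),.045),ray(c,(321.5,164),.014);print(a,b,(a+b)/2,np.linalg.norm(a-b))
m=(a+b)/2
rows([*m,.027],.426)
E
```

```text
[ 0.46356471 -0.13107067] [ 0.44381884 -0.08736423] [ 0.45369177 -0.10921745] 0.04795989820848989
[np.float64(0.4536917748174306), np.float64(-0.10921745039236577), 0.027] 0.426 -> [ 0.044 -0.08   2.389] [ 0.001 -0.001  0.   ]
```

Call:
play_rows:
  commands:
    - {"hand": 0,"translation": [0.02,-0.04,1.2],"angular": [0,0,0]}
    - {"hand": 0,"translation": [0.02,-0.04,2.0],"angular": [0,0,0]}
    - {"hand": 0,"translation": [0.02,-0.04,2.36],"angular": [0,0,0]}
    - {"hand": 0,"translation": [0.02,-0.04,2.36],"angular": [0,0,0]}
    - {"hand": 1,"translation": [0.02,-0.04,2.36],"angular": [0,0,0]}
    - {"hand": 1,"translation": [0.02,-0.04,2.36],"angular": [0,0,0]}
    - {"hand": 1,"translation": [0.02,-0.04,2.36],"angular": [0,0,0]}
    - {"hand": 1,"translation": [0.02,-0.04,2.36],"angular": [0,0,0]}
    - {"hand": 1,"translation": [0.02,-0.04,2.36],"angular": [0,0,0]}
    - {"hand": 1,"translation": [0.02,-0.04,2.36],"angular": [0,0,0]}
    - {"hand": 1,"translation": [0.02,-0.04,2.36],"angular": [0,0,0]}
    - {"hand": 1,"translation": [0.02,-0.04,1.2],"angular": [0,0,0]}
    - {"hand": 1,"translation": [0.02,-0.04,0],"angular": [0,0,0]}
    - {"hand": 1,"translation": [0.02,-0.04,0],"angular": [0,0,0]}
  force: 20

```text
clock: 4.05
tool_pos: [0.4557, -0.1108, 0.1278]
tool_rot: [3.134, -0.009, 0.428]
force: [1.3, -0.4, -0.1]
gripper_width: 0.0465
```

```bash
python3 - <<'E'
from h import *
rows([.4255,-.2268,.029],.426)
E
```

```text
[0.4255, -0.2268, 0.029] 0.426 -> [-1.912  2.306  2.472] [ 0.008 -0.009  0.002]
```

Call:
play_rows:
  commands:
    - {"hand": 1,"translation": [-0.9,1.15,0],"angular": [0,0,0]}
    - {"hand": 1,"translation": [-1.83,2.35,0],"angular": [0,0,0]}
    - {"hand": 1,"translation": [-1.83,2.35,0],"angular": [0,0,0]}
    - {"hand": 1,"translation": [-1.83,2.35,0],"angular": [0,0,0]}
    - {"hand": 1,"translation": [-1.83,2.35,0.9],"angular": [0,0,0]}
    - {"hand": 1,"translation": [-1.83,2.35,1.7],"angular": [0,0,0]}
    - {"hand": 1,"translation": [-1.83,2.35,2.1],"angular": [0,0,0]}
    - {"hand": 1,"translation": [-1.83,2.35,2.33],"angular": [0,0,0]}
    - {"hand": 1,"translation": [-1.83,2.35,2.33],"angular": [0,0,0]}
    - {"hand": 1,"translation": [-1.83,2.35,2.33],"angular": [0,0,0]}
    - {"hand": 0.3,"translation": [-1.83,2.35,2.33],"angular": [0,0,0]}
    - {"hand": 0,"translation": [-1.83,2.35,2.33],"angular": [0,0,0]}
    - {"hand": 0,"translation": [-1.83,2.35,2.33],"angular": [0,0,0]}
    - {"hand": 0,"translation": [-1.83,2.35,2.33],"angular": [0,0,0]}
    - {"hand": 0,"translation": [-1.83,2.35,1.5],"angular": [0,0,0]}
    - {"hand": 0,"translation": [-1.83,2.35,0],"angular": [0,0,0]}
    - {"hand": 0,"translation": [-1.83,2.35,0],"angular": [0,0,0]}

```text
clock: 5.75
tool_pos: [0.4271, -0.2271, 0.1268]
tool_rot: [3.134, -0.005, 0.428]
force: [1.2, -0.8, 0.4]
gripper_width: 0.0876
```

```bash
python3 - <<'E'
from h import *
import pickle
s=read_state();print(s["clock"],s["tool_pos"],s["tool_rot"],s["force"])
c=camera_info("wrist");pickle.dump(c,open("w3.pkl","wb"))
im=grab_frame("wrist");cv2.imwrite("pics/w3.png",cv2.resize(im[:300],(800,375),interpolation=2))
rows([.408,-.3405,.12],.426)
E
```

```text
5.75 [ 0.4271443  -0.22708222  0.12676126] [ 3.13398735 -0.00510187  0.42791883] [ 1.15146061 -0.78721112  0.39713549]
[0.408, -0.3405, 0.12] 0.426 -> [-1.612  2.381  0.163] [ 0.007 -0.005  0.002]
```

View pics/w3.png

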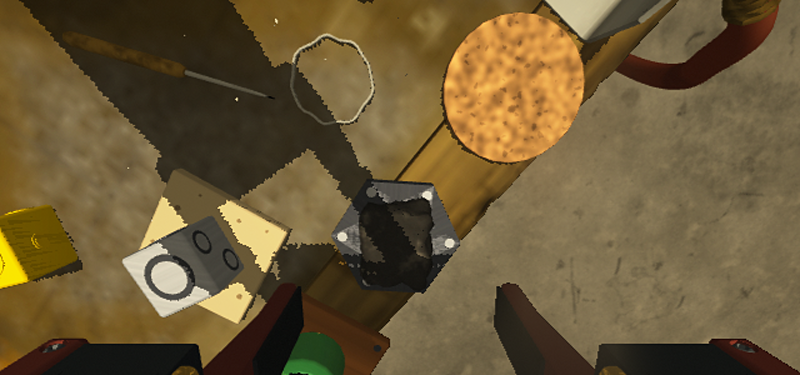

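```bash
python3 - <<'E'
from h import *
import pickle
c=pickle.load(open("w3.pkl","rb"))
f=lambda u,v,z:ray(c,(u/1.25,v/1.25),z).round(4)
for n,u,v,z in [("cork",513.5,85,.012),("cl",443,85,.012),("cr",584,85,.012),("hexrivL",342,237,.012),("hexrivR",450,243,.012),("chL",359,245,.035),("chR",432,240,.035),("t1",178,170,.012),("t2",291,231,.012),("t3",240,323,.012),("cube",170,278,.056),("k1",123,262,.056),("k2",209,217,.056),("k3",243,262,.056),("k4",165,318,.056)]: print(n,f(u,v,z))
rows([.408,-.3405,.12],.426)
E
```

```text
cork [ 0.4527 -0.1045]
cl [ 0.4121 -0.123 ]
cr [ 0.4933 -0.0859]
hexrivL [ 0.3919 -0.2425]
hexrivR [ 0.4635 -0.2148]
chL [ 0.4041 -0.2352]
chR [ 0.4459 -0.2125]
t1 [ 0.2743 -0.2444]
t2 [ 0.3576 -0.2532]
t3 [ 0.3472 -0.3377]
cube [ 0.3067 -0.2952]
k1 [ 0.2784 -0.2966]
k2 [ 0.3174 -0.2483]
k3 [ 0.3439 -0.2669]
k4 [ 0.3109 -0.3232]
[0.408, -0.3405, 0.12] 0.426 -> [-1.612  2.381  0.163] [ 0.007 -0.005  0.002]
```

Call:
play_rows:
  commands:
    - {"hand": 0,"translation": [-0.8,1.2,0],"angular": [0,0,0]}
    - {"hand": 0,"translation": [-1.58,2.43,0],"angular": [0,0,0]}
    - {"hand": 0,"translation": [-1.58,2.43,0],"angular": [0,0,0]}
    - {"hand": 0,"translation": [-1.58,2.43,0],"angular": [0,0,0]}
    - {"hand": 0,"translation": [-1.58,2.43,1.0],"angular": [0,0,0]}
    - {"hand": 0,"translation": [-1.58,2.43,2.0],"angular": [0,0,0]}
    - {"hand": 0,"translation": [-1.58,2.43,2.31],"angular": [0,0,0]}
    - {"hand": 0,"translation": [-1.58,2.43,2.31],"angular": [0,0,0]}
    - {"hand": 1,"translation": [-1.58,2.43,2.31],"angular": [0,0,0]}
    - {"hand": 1,"translation": [-1.58,2.43,2.31],"angular": [0,0,0]}
    - {"hand": 1,"translation": [-1.58,2.43,2.31],"angular": [0,0,0]}
    - {"hand": 1,"translation": [-1.58,2.43,2.31],"angular": [0,0,0]}
    - {"hand": 1,"translation": [-1.58,2.43,2.31],"angular": [0,0,0]}
    - {"hand": 1,"translation": [-1.58,2.43,2.31],"angular": [0,0,0]}
    - {"hand": 1,"translation": [-1.58,2.43,2.31],"angular": [0,0,0]}
    - {"hand": 1,"translation": [-1.58,2.43,1.2],"angular": [0,0,0]}
    - {"hand": 1,"translation": [-1.58,2.43,-0.3],"angular": [0,0,0]}
    - {"hand": 1,"translation": [-1.58,2.43,-0.3],"angular": [0,0,0]}
  force: 30

```text
clock: 7.6
tool_pos: [0.4097, -0.342, 0.1389]
tool_rot: [3.133, -0.004, 0.428]
force: [0.3, -0.7, -0.5]
gripper_width: 0.0493
```

Call:
play_rows:
  commands:
    - {"hand": 1,"translation": [0.7,-1.0,0],"angular": [0,0,0]}
    - {"hand": 1,"translation": [1.4,-2.0,0],"angular": [0,0,0]}
    - {"hand": 1,"translation": [2.1,-3.0,0],"angular": [0,0,0]}
    - {"hand": 1,"translation": [2.8,-4.0,0],"angular": [0,0,0]}
    - {"hand": 1,"translation": [3.46,-4.88,0],"angular": [0,0,0]}
    - {"hand": 1,"translation": [3.46,-4.88,0],"angular": [0,0,0]}
    - {"hand": 1,"translation": [3.46,-4.88,0],"angular": [0,0,0]}
    - {"hand": 1,"translation": [3.46,-4.88,1.0],"angular": [0,0,0]}
    - {"hand": 1,"translation": [3.46,-4.88,1.9],"angular": [0,0,0]}
    - {"hand": 1,"translation": [3.46,-4.88,2.4],"angular": [0,0,0]}
    - {"hand": 1,"translation": [3.46,-4.88,2.6],"angular": [0,0,0]}
    - {"hand": 1,"translation": [3.46,-4.88,2.6],"angular": [0,0,0]}
    - {"hand": 1,"translation": [3.46,-4.88,2.6],"angular": [0,0,0]}
    - {"hand": 0.3,"translation": [3.46,-4.88,2.6],"angular": [0,0,0]}
    - {"hand": 0,"translation": [3.46,-4.88,2.6],"angular": [0,0,0]}
    - {"hand": 0,"translation": [3.46,-4.88,2.6],"angular": [0,0,0]}
    - {"hand": 0,"translation": [3.46,-4.88,2.6],"angular": [0,0,0]}
    - {"hand": 0,"translation": [3.46,-4.88,1.5],"angular": [0,0,0]}
    - {"hand": 0,"translation": [3.46,-4.88,0],"angular": [0,0,0]}
    - {"hand": 0,"translation": [3.46,-4.88,0],"angular": [0,0,0]}

```text
clock: 9.6
tool_pos: [0.4552, -0.106, 0.1391]
tool_rot: [3.135, -0.007, 0.428]
force: [-0.4, 0.3, 0.5]
gripper_width: 0.0878
```

```bash
python3 - <<'E'
from h import *
rows([.306,-.2945,.14],-.76)
E
```

```text
[0.306, -0.2945, 0.14] -0.76 -> [-5.35   2.737 -0.044] [ 1.000e-03 -1.000e-02  1.188e+00]
```

Call:
play_rows:
  commands:
    - {"hand": 0,"translation": [-1.0,0.5,0],"angular": [0,0,0.15]}
    - {"hand": 0,"translation": [-2.0,1.0,0],"angular": [0,0,0.3]}
    - {"hand": 0,"translation": [-3.0,1.5,0],"angular": [0,0,0.45]}
    - {"hand": 0,"translation": [-4.0,2.0,0],"angular": [0,0,0.6]}
    - {"hand": 0,"translation": [-5.3,2.76,0],"angular": [0,0,0.9]}
    - {"hand": 0,"translation": [-5.3,2.76,0],"angular": [0,0,1.19]}
    - {"hand": 0,"translation": [-5.3,2.76,0],"angular": [0,0,1.19]}
    - {"hand": 0,"translation": [-5.3,2.76,0],"angular": [0,0,1.19]}
    - {"hand": 0,"translation": [-5.3,2.76,0],"angular": [0,0,1.19]}
    - {"hand": 0,"translation": [-5.3,2.76,0],"angular": [0,0,1.19]}
    - {"hand": 0,"translation": [-5.3,2.76,0],"angular": [0,0,1.19]}

```text
clock: 10.7
tool_pos: [0.3059, -0.2936, 0.1323]
tool_rot: [3.142, 0.0, -0.759]
force: [-0.4, 0.5, -0.2]
gripper_width: 0.0878
```

```bash
python3 - <<'E'
from h import *
import pickle
s=read_state();print(s["clock"],s["tool_pos"],s["tool_rot"],s["force"])
c=camera_info("wrist");pickle.dump(c,open("w4.pkl","wb"))
im=grab_frame("wrist");cv2.imwrite("pics/w4.png",cv2.resize(im[:330],(800,412),interpolation=2))
E
```

```text
10.7 [ 0.30589458 -0.29364433  0.13231301] [ 3.14159142e+00  1.16929008e-04 -7.58714861e-01] [-0.35729652  0.52420976 -0.17635849]
```

View pics/w4.png

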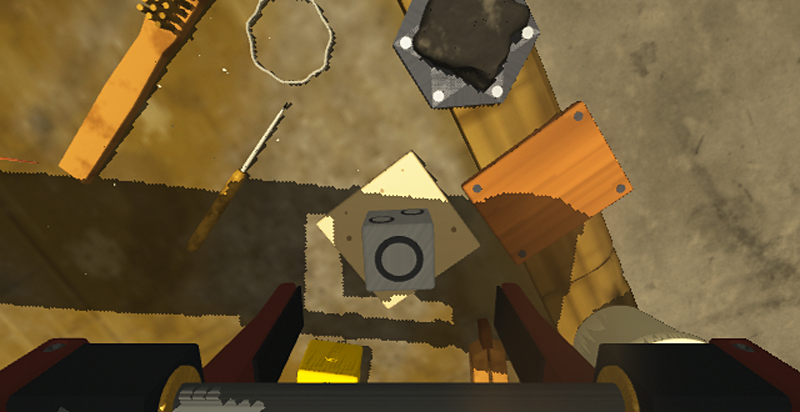

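```bash
python3 - <<'E'
from h import *
import pickle
c=pickle.load(open("w4.pkl","rb"))
f=lambda u,v,z:ray(c,(u/1.25,v/1.25),z)
n=[f(*p,.012) for p in((578,117),(477,189),(521,255),(621,188))];print(np.round(n,4),np.mean(n,0))
print(np.degrees(np.arctan2(*(n[0]-n[1])[::-1])),np.degrees(np.arctan2(*(n[3]-n[2])[::-1])))
t=[f(*p,.012) for p in((410,151),(316,226),(479,243))];print(np.round(t,4),(t[1]+t[2])/2)
print("cube",f(399.5,260,.056),[f(*p,.056).round(4) for p in((363,230),(433,226),(435,290),(368,292))])
E
```

```text
[[ 0.45   -0.3152]
 [ 0.3706 -0.306 ]
 [ 0.3627 -0.3654]
 [ 0.4439 -0.3743]] [ 0.40677763 -0.34023283]
-6.626978556593983 -6.26728836280891
[[ 0.3543 -0.2549]
 [ 0.2696 -0.2471]
 [ 0.3462 -0.3372]] [ 0.30793363 -0.29213056]
cube [ 0.30614758 -0.29540192] [array([ 0.3034, -0.2663]), array([ 0.3357, -0.2935]), array([ 0.3086, -0.3255]), array([ 0.2769, -0.2973])]
```

Call:
play_rows:
  commands:
    - {"hand": 0,"translation": [0,0.02,1.0],"angular": [0,0,-0.045]}
    - {"hand": 0,"translation": [0,0.02,2.0],"angular": [0,0,-0.045]}
    - {"hand": 0,"translation": [0,0.02,2.66],"angular": [0,0,-0.045]}
    - {"hand": 0,"translation": [0,0.02,2.66],"angular": [0,0,-0.045]}
    - {"hand": 1,"translation": [0,0.02,2.66],"angular": [0,0,-0.045]}
    - {"hand": 1,"translation": [0,0.02,2.66],"angular": [0,0,-0.045]}
    - {"hand": 1,"translation": [0,0.02,2.66],"angular": [0,0,-0.045]}
    - {"hand": 1,"translation": [0,0.02,2.66],"angular": [0,0,-0.045]}
    - {"hand": 1,"translation": [0,0.02,2.66],"angular": [0,0,-0.045]}
    - {"hand": 1,"translation": [0,0.02,2.66],"angular": [0,0,-0.045]}
    - {"hand": 1,"translation": [0,0.02,2.66],"angular": [0,0,-0.045]}
    - {"hand": 1,"translation": [0,0.02,2.66],"angular": [0,0,-0.045]}
    - {"hand": 1,"translation": [0,0.02,2.0],"angular": [0,0,-0.045]}
    - {"hand": 1,"translation": [0,0.02,1.2],"angular": [0,0,-0.045]}
    - {"hand": 1,"translation": [0,0.02,0.4],"angular": [0,0,-0.045]}
    - {"hand": 1,"translation": [0,0.02,0.4],"angular": [0,0,-0.045]}
    - {"hand": 1,"translation": [0,0.02,0.4],"angular": [0,0,-0.045]}
  force: 55

```text
clock: 12.45
tool_pos: [0.305, -0.2942, 0.1152]
tool_rot: [-3.142, 0.001, -0.717]
force: [0.1, 1.1, -6.0]
gripper_width: 0.0438
```

```bash
python3 - <<'E'
from h import *
rows([.4068,-.3403,.0275],-.1125)
E
```

```text
[0.4068, -0.3403, 0.0275] -0.1125 -> [ 2.677 -0.803  2.189] [-0.     0.001 -0.605]
```

Call:
play_rows:
  commands:
    - {"hand": 1,"translation": [0.8,-0.25,0],"angular": [0,0,-0.15]}
    - {"hand": 1,"translation": [1.6,-0.5,0],"angular": [0,0,-0.3]}
    - {"hand": 1,"translation": [2.3,-0.7,0],"angular": [0,0,-0.45]}
    - {"hand": 1,"translation": [2.67,-0.8,0],"angular": [0,0,-0.6]}
    - {"hand": 1,"translation": [2.67,-0.8,0],"angular": [0,0,-0.605]}
    - {"hand": 1,"translation": [2.67,-0.8,0],"angular": [0,0,-0.605]}
    - {"hand": 1,"translation": [2.67,-0.8,0.7],"angular": [0,0,-0.605]}
    - {"hand": 1,"translation": [2.67,-0.8,1.4],"angular": [0,0,-0.605]}
    - {"hand": 1,"translation": [2.67,-0.8,2.0],"angular": [0,0,-0.605]}
    - {"hand": 1,"translation": [2.67,-0.8,2.24],"angular": [0,0,-0.605]}
    - {"hand": 1,"translation": [2.67,-0.8,2.24],"angular": [0,0,-0.605]}
    - {"hand": 1,"translation": [2.67,-0.8,2.24],"angular": [0,0,-0.605]}
    - {"hand": 0.3,"translation": [2.67,-0.8,2.24],"angular": [0,0,-0.605]}
    - {"hand": 0,"translation": [2.67,-0.8,2.24],"angular": [0,0,-0.605]}
    - {"hand": 0,"translation": [2.67,-0.8,2.24],"angular": [0,0,-0.605]}
    - {"hand": 0,"translation": [2.67,-0.8,2.24],"angular": [0,0,-0.605]}
    - {"hand": 0,"translation": [2.67,-0.8,1.5],"angular": [0,0,-0.605]}
    - {"hand": 0,"translation": [2.67,-0.8,0],"angular": [0,0,-0.605]}
    - {"hand": 0,"translation": [2.67,-0.8,0],"angular": [0,0,-0.605]}
    - {"hand": 0,"translation": [2.67,-0.8,0],"angular": [0,0,-0.605]}

```text
clock: 14.45
tool_pos: [0.408, -0.3416, 0.1197]
tool_rot: [3.138, -0.005, -0.112]
force: [-0.0, 0.9, -0.4]
gripper_width: 0.0877
```

```bash
python3 - <<'E'
from h import *
import pickle
s=read_state();print(s["clock"],s["tool_pos"],s["tool_rot"],s["force"])
c=camera_info("wrist");pickle.dump(c,open("w5.pkl","wb"))
im=grab_frame("wrist");cv2.imwrite("pics/w5.png",cv2.resize(im[:330],(800,412),interpolation=2))
E
```

```text
14.45 [ 0.40797911 -0.34160872  0.11969713] [ 3.1379401  -0.00482977 -0.11206964] [-0.01660676  0.88560136 -0.43697481]
```

View pics/w5.png

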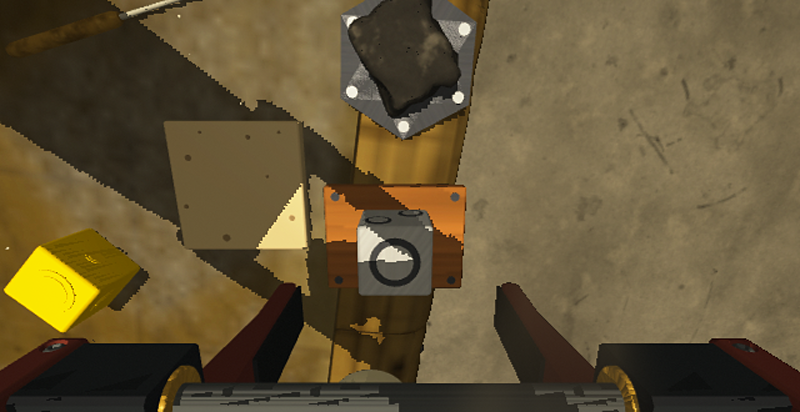

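```bash
python3 - <<'E'
from h import *
import pickle
c=pickle.load(open("w5.pkl","rb"))
f=lambda u,v,z:ray(c,(u/1.25,v/1.25),z).round(4)
n=[f(*p,.012) for p in((335,197),(455,197),(453,280),(339,280))];print("wood",np.mean(n,0)," cube",f(395,262,.056))
t=[f(*p,.012) for p in((164,122),(303,122),(307,248),(185,248))];print("tile",np.mean(t,0),t)
print("hex",np.mean([f(*p,.012) for p in((464,29),(458,97),(352,92))],0), (f(464,29,.012)+f(352,92,.012))/2,"char",f(405,60,.04),f(351,43,.047),f(459,75,.047),f(395,113,.03))
rows([.427,-.228,.12],.426)
E
```

```text
wood [ 0.40765 -0.34005]  cube [ 0.4074 -0.34  ]
tile [ 0.3094  -0.29275] [array([ 0.2714, -0.2464]), array([ 0.3584, -0.2561]), array([ 0.3459, -0.339 ]), array([ 0.2619, -0.3295])]
hex [ 0.43703333 -0.2363    ] [ 0.4272  -0.22835] char [ 0.4252 -0.2312] [ 0.3981 -0.221 ] [ 0.4526 -0.2425] [ 0.4168 -0.2575]
[0.427, -0.228, 0.12] 0.426 -> [ 0.178 -2.859 -0.074] [ 0.002 -0.001 -0.538]
```

Call:
play_rows:
  commands:
    - {"hand": 0,"translation": [0.05,-1.0,-0.1],"angular": [0,0,-0.15]}
    - {"hand": 0,"translation": [0.1,-2.0,-0.1],"angular": [0,0,-0.3]}
    - {"hand": 0,"translation": [0.16,-2.84,-0.1],"angular": [0,0,-0.45]}
    - {"hand": 0,"translation": [0.16,-2.84,-0.1],"angular": [0,0,-0.538]}
    - {"hand": 0,"translation": [0.16,-2.84,-0.1],"angular": [0,0,-0.538]}
    - {"hand": 0,"translation": [0.16,-2.84,-0.1],"angular": [0,0,-0.538]}
    - {"hand": 0,"translation": [0.16,-2.84,-0.1],"angular": [0,0,-0.538]}

```text
clock: 15.2
tool_pos: [0.4253, -0.2286, 0.1194]
tool_rot: [-3.14, 0.001, 0.423]
force: [0.7, -0.4, -0.2]
gripper_width: 0.088
```

```bash
python3 - <<'E'
from h import *
import pickle
s=read_state();print(s["clock"],s["tool_pos"],s["tool_rot"],s["force"])
c=camera_info("wrist");pickle.dump(c,open("w6.pkl","wb"))
im=grab_frame("wrist");cv2.imwrite("pics/w6.png",cv2.resize(im[0:300,200:520],(800,750),interpolation=2)[:600])
E
```

```text
15.2 [ 0.42534118 -0.22863515  0.11942398] [-3.14029470e+00  1.03109425e-03  4.23246408e-01] [ 0.68431544 -0.37403668 -0.15638828]
```

View pics/w6.png

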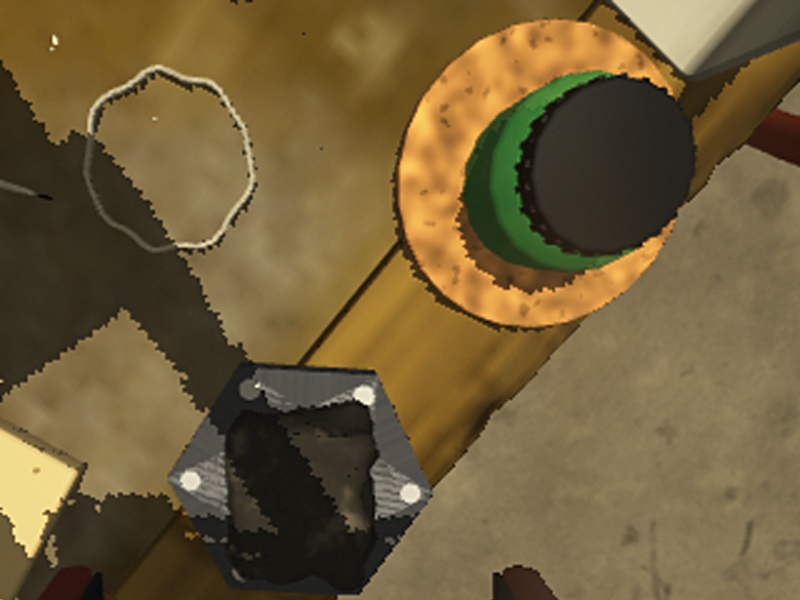

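```bash
python3 - <<'E'
from h import *
import pickle
c=pickle.load(open("w6.pkl","rb"))
f=lambda u,v,z:ray(c,(200+u/2.5,v/2.5),z)
print("jar",f(607,166,.07),"cork",f(543,171,.012),f(396,180,.012),f(515,327,.010),f(560,18,.012))
a,b=f(301,583,.045),f(301,405,.014);print("char",(a+b)/2,np.linalg.norm(a-b),"L/R",f(227,490,.03),f(376,490,.03))
print("hex",(f(190,480,.012)+f(410,493,.012))/2)
rows([.4255,-.228,.027],.426)
E
```

```text
jar [ 0.4534332  -0.10902097] cork [ 0.4535704  -0.10499753] [ 0.41345724 -0.12594099] [ 0.46929037 -0.15012082] [ 0.43744547 -0.06646591]
char [ 0.426018  -0.2249573] 0.050436211143026224 L/R [ 0.40401928 -0.23420998] [ 0.44778763 -0.21444143]
hex [ 0.42742857 -0.22850612]
[0.4255, -0.228, 0.027] 0.426 -> [ 0.011 -0.014  2.317] [-0.001  0.001 -0.003]
```

Call:
play_rows:
  commands:
    - {"hand": 0,"translation": [0.02,-0.06,1.2],"angular": [0,0,0]}
    - {"hand": 0,"translation": [0.02,-0.06,2.0],"angular": [0,0,0]}
    - {"hand": 0,"translation": [0.02,-0.06,2.33],"angular": [0,0,0]}
    - {"hand": 0,"translation": [0.02,-0.06,2.33],"angular": [0,0,0]}
    - {"hand": 1,"translation": [0.02,-0.06,2.33],"angular": [0,0,0]}
    - {"hand": 1,"translation": [0.02,-0.06,2.33],"angular": [0,0,0]}
    - {"hand": 1,"translation": [0.02,-0.06,2.33],"angular": [0,0,0]}
    - {"hand": 1,"translation": [0.02,-0.06,2.33],"angular": [0,0,0]}
    - {"hand": 1,"translation": [0.02,-0.06,2.33],"angular": [0,0,0]}
    - {"hand": 1,"translation": [0.02,-0.06,2.33],"angular": [0,0,0]}
    - {"hand": 1,"translation": [0.02,-0.06,2.33],"angular": [0,0,0]}
    - {"hand": 1,"translation": [0.02,-0.06,1.2],"angular": [0,0,0]}
    - {"hand": 1,"translation": [0.02,-0.06,0],"angular": [0,0,0]}
    - {"hand": 1,"translation": [0.02,-0.06,0],"angular": [0,0,0]}
    - {"hand": 1,"translation": [0.02,-0.06,0],"angular": [0,0,0]}
    - {"hand": 1,"translation": [0.02,-0.06,0],"angular": [0,0,0]}
  force: 20

```text
clock: 16.85
tool_pos: [0.4249, -0.2254, 0.1188]
tool_rot: [-3.139, 0.001, 0.426]
force: [-0.4, -0.0, 0.1]
gripper_width: 0.0467
```

```bash
python3 - <<'E'
from h import *
rows([.308,-.2938,.0275],-.11)
E
```

```text
[0.308, -0.2938, 0.0275] -0.11 -> [-3.366  0.355  2.286] [-0.002  0.002  0.536]
```

Call:
play_rows:
  commands:
    - {"hand": 1,"translation": [-0.8,0.1,0],"angular": [0,0,0.13]}
    - {"hand": 1,"translation": [-1.6,0.2,0],"angular": [0,0,0.26]}
    - {"hand": 1,"translation": [-2.5,0.3,0],"angular": [0,0,0.39]}
    - {"hand": 1,"translation": [-3.37,0.36,0],"angular": [0,0,0.53]}
    - {"hand": 1,"translation": [-3.37,0.36,0],"angular": [0,0,0.536]}
    - {"hand": 1,"translation": [-3.37,0.36,0],"angular": [0,0,0.536]}
    - {"hand": 1,"translation": [-3.37,0.36,0.9],"angular": [0,0,0.536]}
    - {"hand": 1,"translation": [-3.37,0.36,1.7],"angular": [0,0,0.536]}
    - {"hand": 1,"translation": [-3.37,0.36,2.1],"angular": [0,0,0.536]}
    - {"hand": 1,"translation": [-3.37,0.36,2.31],"angular": [0,0,0.536]}
    - {"hand": 1,"translation": [-3.37,0.36,2.31],"angular": [0,0,0.536]}
    - {"hand": 1,"translation": [-3.37,0.36,2.31],"angular": [0,0,0.536]}
    - {"hand": 0.3,"translation": [-3.37,0.36,2.31],"angular": [0,0,0.536]}
    - {"hand": 0,"translation": [-3.37,0.36,2.31],"angular": [0,0,0.536]}
    - {"hand": 0,"translation": [-3.37,0.36,2.31],"angular": [0,0,0.536]}
    - {"hand": 0,"translation": [-3.37,0.36,2.31],"angular": [0,0,0.536]}
    - {"hand": 0,"translation": [-3.37,0.36,1.4],"angular": [0,0,0.536]}
    - {"hand": 0,"translation": [-3.37,0.36,-0.5],"angular": [0,0,0.536]}
    - {"hand": 0,"translation": [-3.37,0.36,-2.0],"angular": [0,0,0.536]}
    - {"hand": 0,"translation": [-3.37,0.36,-2.0],"angular": [0,0,0.536]}

```text
clock: 18.85
tool_pos: [0.309, -0.2949, 0.2042]
tool_rot: [3.139, -0.003, -0.11]
force: [0.7, -0.2, -0.1]
gripper_width: 0.0879
```

Call:
play_rows:
  commands:
    - {"hand": 0,"translation": [0,0,-1.0],"angular": [0,0,0]}
    - {"hand": 0,"translation": [0,0,-1.5],"angular": [0,0,0]}
    - {"hand": 0,"translation": [0,0,-1.5],"angular": [0,0,0]}
    - {"hand": 0,"translation": [0,0,-1.5],"angular": [0,0,0]}
    - {"hand": 0,"translation": [0,0,-1.5],"angular": [0,0,0]}

```text
clock: 19.35
tool_pos: [0.3084, -0.2943, 0.2583]
tool_rot: [-3.14, 0.002, -0.11]
force: [-0.3, 0.4, 0.4]
gripper_width: 0.088
```

```bash
python3 - <<'E'
from h import *
import pickle
s=read_state();print(s["clock"],s["tool_pos"],s["tool_rot"],s["force"])
c=camera_info("wrist");pickle.dump(c,open("w7.pkl","wb"))
im=grab_frame("wrist");cv2.imwrite("pics/w7.png",cv2.resize(im[0:250,190:510],(800,625),interpolation=2)[:600])
E
```

```text
19.35 [ 0.30841628 -0.29425053  0.25833426] [-3.13950860e+00  2.28936964e-03 -1.10071286e-01] [-0.3174696   0.37918689  0.37122539]
```

View pics/w7.png

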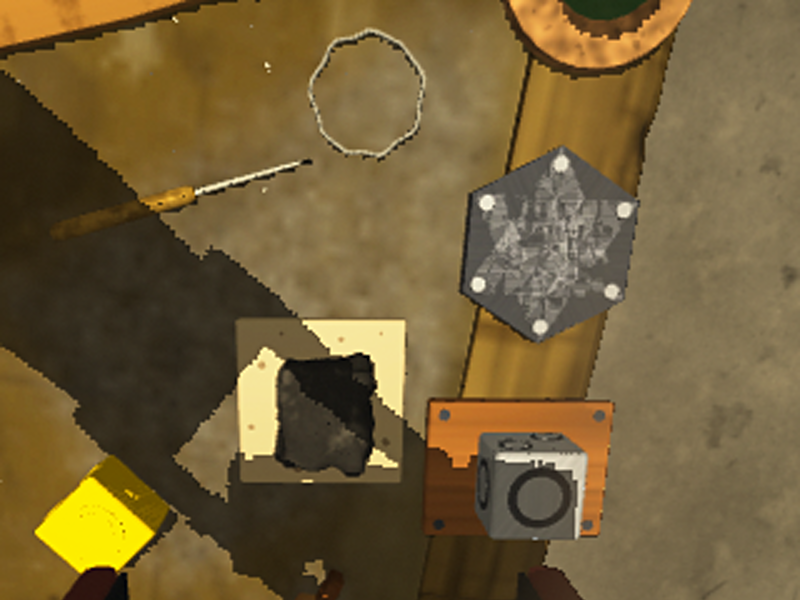

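```bash
python3 - <<'E'
from h import *
import pickle
c=pickle.load(open("w7.pkl","rb"))
f=lambda u,v,z:ray(c,(190+u/2.5,v/2.5),z).round(4)
t=[f(*p,.012) for p in((237,319),(406,319),(402,482),(241,482))];print(t,np.mean(t,0))
print("char x",(f(276,412,.035)+f(375,412,.035))/2,"y",(f(325,353,.015)+f(325,474,.043))/2, f(325,353,.015),f(325,474,.043))
E
```

```text
[array([ 0.2715, -0.2458]), array([ 0.3553, -0.255 ]), array([ 0.3466, -0.3396]), array([ 0.2617, -0.3303])] [ 0.308775 -0.292675]
char x [ 0.31075 -0.2928 ] y [ 0.3104  -0.29435] [ 0.3134 -0.267 ] [ 0.3074 -0.3217]
```

```bash
python3 - <<'E'
from h import *
im=grab_frame("scene");cv2.imwrite("pics/s9.png",cv2.resize(im[180:380,230:430],None,fx=3,fy=3,interpolation=2))
E
```

```text
(no output)
```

View pics/s9.png

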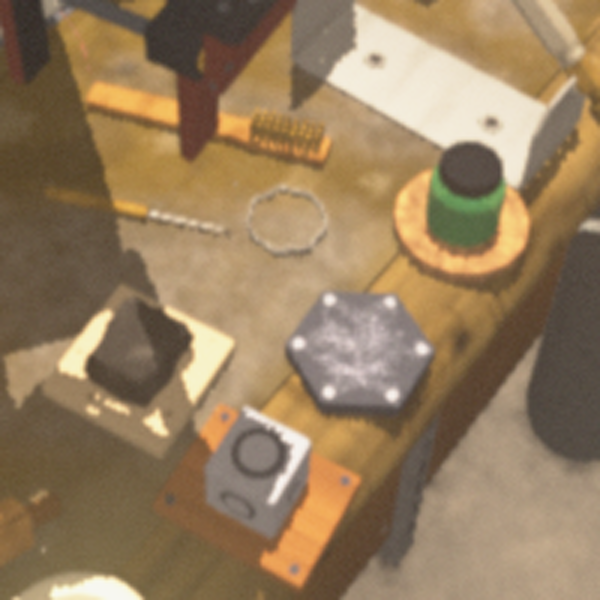

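All three stand upright on their own bases: jar at (465,195), charcoal at (138,350) and cube at (258,470) with its large dimple up. The hex plate is empty.

```bash
python3 -c "
from workcell import *
print(hand_in())"
```

```text
the job is handed in; nothing more can be done
None
```

The job is done and handed in at about 19.5 s on the robot's clock. I parked the charcoal on the steel plate, moved the jar to the cork mat and the cube to the wooden block, then moved the charcoal to the firebrick tile.

| Thing | Base | Measured offset from centre |
|---|---|---|
| Charcoal | firebrick tile | about 2 mm |
| Jar | cork mat | about 1 mm |
| Cube | wooden block | under 1 mm |

- **Last checks:** the final scene picture shows all three upright, the cube with its large dimple up and the steel plate empty. The open gripper was well clear of everything. The red and yellow look-alikes were never touched.
- **Disagreement:** the top and wrist cameras differed by up to about 5 mm in where the bases lie. The offsets above compare thing and base within the same wrist picture, so most of that cancels out.

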